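# Weigh a turned wooden gourd on the plank balance

### The job

Weigh the turned wooden gourd on the plank balance: first stand it upright in the middle of the square plate, then stack the three iron weights one at a time in the middle of the round plate, the largest at the bottom, the medium one on it and the smallest on top, each centred on the one below. Set things down gently, never dropping any of them or letting the gourd topple. At the end the stack and the gourd stand by themselves and the board has come level.

Things in the scene. Friction and masses are not known exactly. Their poses are not given: they have to be found in the camera images.
- gourd: A turned hardwood bottle gourd (one round bulb on another), 130 mm tall, 0.35 kg, loose, standing on its flat 56 mm foot at the start. Lower bulb 76 mm wide at 18 to 34 mm height, waist 36 mm at 68 mm, upper bulb about 50 mm wide at 82 to 98 mm height (the place to grip it), above it a thin stem. Origin: centre of the foot's underside; z up along its axis.
- weight_large: The largest of three plain flat dark iron disc weights: diameter 54 mm, 20 mm high, 0.20 kg, loose, lying flat on the table at the start. Origin: centre of the underside; z is its axis.
- weight_medium: The middle-sized dark iron disc weight: diameter 42 mm, 18 mm high, 0.10 kg, loose, lying flat on the table at the start. Origin: centre of the underside; z is its axis.
- weight_small: The smallest dark iron disc weight: diameter 30 mm, 16 mm high, 0.05 kg, loose, lying flat on the table at the start. Origin: centre of the underside; z is its axis.
- balance: The fixed foot of the balance: a dark wooden block 110 x 130 mm, 16 mm high, with two steel cheeks that carry the pivot 40 mm above the table. Origin: centre of the underside. The light wooden board over it, 60 mm wide and 290 mm long, lies along the foot's y axis and pivots about its x axis; it may point in any direction in a given start.
- round_plate (a point): The round aluminium plate, 84 mm across, flat without a rim, fixed on one end of the board, 100 mm from the pivot, its top about 61 mm above the table when level: the place for the weights. Origin: centre of its top face; z up. It tilts with the board.
- square_plate (a point): The square aluminium plate, 84 x 84 mm, flat without a rim, fixed on the other end of the board, 100 mm from the pivot on the opposite side, its top about 61 mm above the table when level: the place for the gourd. Origin: centre of its top face; z up. It tilts with the board.
- board (a joint): Tilt of the board, rad: 0 level, positive with the round plate up and the square plate down, stops at -0.06 and 0.06 (a plate then stands 6 mm higher or lower). A weak spring (1.6 N m/rad) holds the empty board level; it is damped, and sinks slowly to its stop under the gourd alone. The three weights together weigh about as much as the gourd, so with all four centred it comes back level within about 2 s.
Things that resemble listed ones, but are neither listed nor needed, are in the scene too. What is shaped like the weight_medium but green or white is not meant.

How it is judged:
By the outcome, as a careful person would: the job done as asked, in the order asked, and still so for the second after the job is handed in, with the robot touching nothing.
It also fails if it takes over 118 s, if anything falls off the work surface, if the arm or the gripper's body presses on something with over 40 N, if the wrist force passes 120 N, or if a joint passes its speed limit or range.

### The arm

A 6-joint arm with a two-finger parallel gripper is mounted at the origin on the work surface. World frame = base frame: x ahead of the robot, y to its left, z up, the work surface at z = 0. Lengths are in m, angles in rad, forces in N, time in s.
With the tool pointing down it reaches from about 0.35 to 0.975 m from the base axis. Payload 4.9 kg.
Tool frame: the origin (TCP) lies midway between the tips of the shut fingers; the grasp point (between the pads) lies 19 mm behind it; z points along the fingers, y is the line along which they close (so a half turn about z gives the same grasp; the last joint's range is limited). The gripper opens to 85 mm and grips with 20 to 120 N. Pads are 22 mm wide; open, the fingers measure 114 mm over their backs; the gripper's body (76 mm by 85 mm) begins 54 mm behind the grasp point. The pads swing forward as they close: fully open they stand 13 mm farther back than shut.
Start: joints at [-1.251, 0.053, 1.613, -0, 1.476, -0.119], TCP at [0.266, -0.566, 0.195] pointing down, gripper open.
Joint ranges: [-3.01, 3.01], [-1.01, 2.22], [0.06, 2.58], [-1.02, 4.17], [0.09, 2.62], [-3.14, 3.14]. Speed limits (rad/s): [2.57, 2.57, 3.14, 3.14, 3.14, 3.14].

### API

Orientations are given as a rotation vector (axis times angle).
In Python, from plant import sense, camera, camera_params, hand_in gives the robot as it stands.
- The arm moves only by the tool jog_arm, never from a script. Its argument "motion" is a list of rows, each a list of 7 numbers: the shift along the tool's x, y, z in m, then the turn, a rotation vector about the tool's x, y, z in rad, then the closure, from 0 (fully open) to 1 (shut). A call has 1 to 20 rows; each row is the pose to reach, as a shift and turn from the pose commanded when the call began, along the tool's axes at that moment; what a row does not reach only later rows make up. A row lasts 1/8 s, in which the tool goes at most 62.5 mm and 10.7 degrees, less where a joint would pass 70% of its speed; a pose out of reach is approached as far as the arm can. A call with a gripper value outside its range is refused whole. The fingers move at their own pace and stop on an object; "force" is the grip in N (left out, the last holds). Time passes only in rows, so rows that repeat a pose let the fingers close. It gives the time, the measured TCP pose, the force, the opening and the grip force at its end, in the units of the state.
- sense(): the state, without advancing time (a new reading comes with each control period).
- camera(name): name is "scene" or "side" or "wrist"; returns (picture, depth): 480x640x3 uint8, blue, green, red; 480x640 float32, m along the optical axis (not along the pixel's ray), 0 where there is no reading.
- camera_params(name): a dict with "fx", "fy", "cx", "cy" (pixels), "R" (3x3) and "t" (3): a world point X has camera coordinates R X + t; the wrist camera has in their place "T_tool_cam" (4x4, takes a point from camera to tool coordinates, whose origin is the TCP and whose axes are the flange's). Camera axes: x right, y down, z forward; pixel columns grow to the right and rows downward; lengths in m; the calibration is good to about 2 mm. A picture is of the moment at which its call begins: read the wrist's pose just before it. camera_params takes no time and is no camera call.
- hand_in(): hands the job in; it is judged then, once.
The state is a dict: "t": time; "joint_pos": joint angles; "qvel": joint speeds; "tau": joint torques, N m; "tool_pos": TCP position; "tcp_rot": TCP orientation; "ft_force": force on the tool from outside, world axes, zero at the start; "ft_torque": the same for the moment, N m; "finger_gap": finger opening in m; "grasp_force": force on a finger pad.
Only numpy, scipy, OpenCV 4.12 (cv2) and the standard library are available. Lean on these libraries where they do the work, as an engineer would, in place of code of your own. Each camera call takes 0.05 s, during which the arm holds its last target. There are 200 camera calls.

## Working session

There is one attempt and no reset: what is moved stays moved. The work goes in short steps, Python scripts to look and compute and a tool call to move; the robot and the scene stay as the last step left them, time stands still between calls to the robot, and variables do not carry over. Pictures are saved under pics/ and viewed, at most 14 in all, crops included, and the job is handed in when it is done.

Besides the shell and the picture viewer there is one more tool, called after "Emit:" by a JSON object that holds its "method" and its "body", one argument or row to a line. jog_arm: Moves the arm, as the interface text tells. Its arguments: {"type":"object","properties":{"motion":{"type":"array"},"force":{"type":"number"}},"required":["motion"]}

```bash
mkdir -p pics
cat > h.py <<'E'
import numpy as np,cv2
from plant import sense,camera,camera_params,hand_in
from scipy.spatial.transform import Rotation as Ro
def cloud(name):
    s=sense(); im,d=camera(name); p=camera_params(name)
    v,u=np.mgrid[:480,:640]
    c=np.stack([(u-p["cx"])/p["fx"]*d,(v-p["cy"])/p["fy"]*d,d],-1)
    if name=="wrist":
        T=np.array(p["T_tool_cam"]); R=Ro.from_rotvec(s["tcp_rot"]).as_matrix()
        w=(c@T[:3,:3].T+T[:3,3])@R.T+np.array(s["tool_pos"])
    else: w=(c-np.array(p["t"]))@np.array(p["R"])
    w[d==0]=np.nan
    return im,w
E
python3 - <<'E'
from h import *
for n in("scene","side"):
    im,w=cloud(n); cv2.imwrite(f"pics/{n}0.png",im); np.save(n+"0.npy",w)
s=sense(); print({k:np.round(v,3) for k,v in s.items()})
print(camera_params("wrist"))
E
```

```text
{'t': np.float64(0.1), 'joint_pos': array([-1.251,  0.053,  1.614, -0.   ,  1.476, -0.119]), 'qvel': array([-0.001,  0.   , -0.001, -0.   , -0.002, -0.001]), 'tau': array([-2.0000e-03, -3.9490e+01, -3.7137e+01, -0.0000e+00,  4.0000e-03,
       -0.0000e+00]), 'tool_pos': array([ 0.265, -0.565,  0.193]), 'tcp_rot': array([-3.065, -0.683,  0.   ]), 'ft_force': array([0.943, 0.721, 0.329]), 'ft_torque': array([-0.009,  0.019,  0.056]), 'grasp_force': np.float64(0.0), 'finger_gap': np.float64(0.085)}
{'fx': 358.6977510593045, 'fy': 358.6977510593045, 'cx': 320.9355497486888, 'cy': 238.24068069677116, 'T_tool_cam': array([[-1.44004166e-03, -9.53875928e-01, -3.00197668e-01,
         7.64991072e-02],
       [ 9.99998374e-01, -1.04762830e-03, -1.46813899e-03,
         2.42060481e-04],
       [ 1.08592687e-03, -3.00199294e-01,  9.53875885e-01,
        -1.79184107e-01],
       [ 0.00000000e+00,  0.00000000e+00,  0.00000000e+00,
         1.00000000e+00]])}
```

View pics/scene0.png

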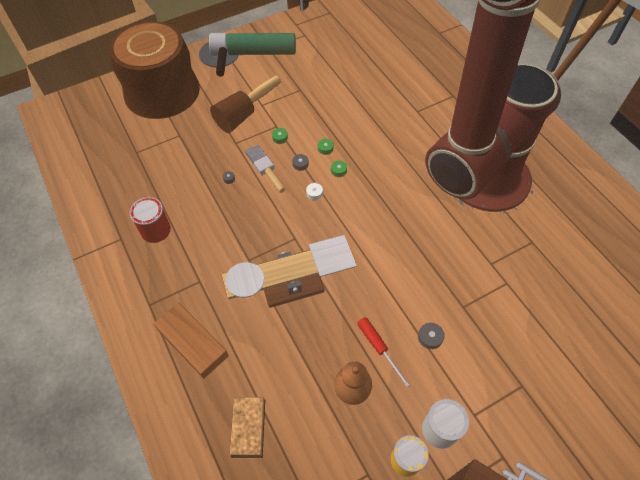

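View pics/side0.png

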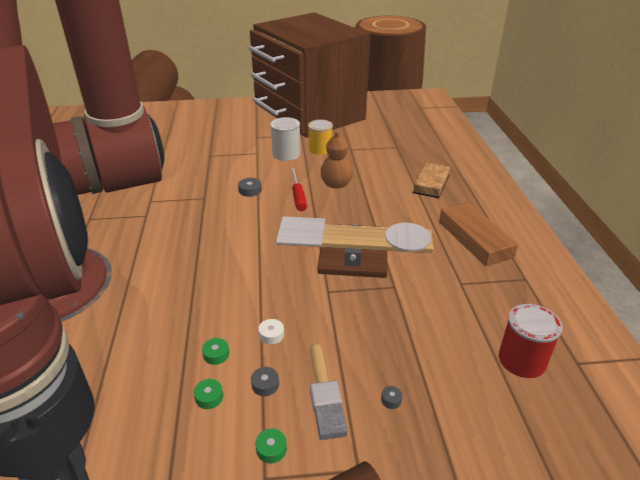

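The scene picture shows the gourd at (352,383), the large weight at (431,335), medium at (300,162), small at (229,176), the round plate at (245,280) and the square plate at (333,255). The side view agrees: medium at (265,381), small at (392,397).

Run:
```python
from h import *
w=np.load("scene0.npy"); ws=np.load("side0.npy")
def reg(w,u,v,r,z0,z1,tag):
    p=w[v-r:v+r+1,u-r:u+r+1].reshape(-1,3); p=p[(p[:,2]>z0)&(p[:,2]<z1)]
    if len(p)<3: print(tag,"none",w[v,u]);return
    c,rad=cv2.minEnclosingCircle((p[:,:2]*1000).astype(np.float32))
    print(tag,len(p),"mean",p.mean(0).round(4),"circ",np.round(c,1),round(rad,1))
reg(w,352,383,35,.078,.102,"gourd")
reg(w,352,383,35,.11,.14,"stem")
reg(w,431,335,16,.015,.03,"large")
reg(w,300,162,12,.012,.03,"med")
reg(w,229,176,9,.01,.03,"small")
reg(w,243,280,24,.055,.075,"round")
reg(w,335,255,26,.055,.075,"square")
reg(ws,337,165,33,.078,.102,"s gourd"); reg(ws,250,187,14,.015,.03,"s large")
reg(ws,265,381,16,.012,.03,"s med"); reg(ws,392,397,12,.01,.03,"s small")
reg(ws,409,237,26,.055,.075,"s round");reg(ws,301,231,26,.055,.075,"s square")
# board outline
for W,n in((w,"scene"),(ws,"side")):
    m=(W[...,2]>.048)&(W[...,2]<.07)
    N,l,st,c=cv2.connectedComponentsWithStats(m.astype(np.uint8))
    for i in range(1,N):
        if st[i,4]>800:
            p=W[l==i]; print(n,st[i],p.mean(0).round(4),cv2.minAreaRect((p[:,:2]*1000).astype(np.float32)))
# heights near gourd and others
for u,v,t in((431,420,'jar1'),(410,450,'jar2'),(378,335,'driver')): print(t,w[v,u].round(3))
print(Ro.from_rotvec(sense()["tcp_rot"]).as_matrix().round(3))
```

```text
gourd 154 mean [0.5863 0.3121 0.0966] circ [580.4 303.8] 24.6
stem 243 mean [0.5811 0.3051 0.1165] circ [579.7 304.9] 18.1
large 479 mean [0.378  0.2894 0.0195] circ [377.4 288.9] 27.8
med 166 mean [ 0.3996 -0.2652  0.0169] circ [ 399. -267.] 23.5
small 89 mean [ 0.5807 -0.3115  0.0147] circ [ 581.4 -312.1] 16.2
round 1230 mean [6.725e-01 2.000e-04 6.000e-02] circ [667.4   0.7] 57.6
square 1365 mean [0.4816 0.0398 0.0598] circ [483.1  37.3] 63.3
s gourd 200 mean [0.5775 0.2823 0.0913] circ [579.1 294.4] 23.4
s large 250 mean [0.3768 0.2815 0.0192] circ [377.3 284.6] 30.0
s med 556 mean [ 0.3989 -0.2728  0.0174] circ [ 399.  -271.2] 21.9
s small 319 mean [ 0.5804 -0.3183  0.0154] circ [ 581.  -316.9] 15.8
s round 1184 mean [ 0.6722 -0.0076  0.0602] circ [672.2  -5. ] 53.6
s square 1318 mean [0.4798 0.0312 0.0601] circ [477.6  34.6] 58.9
scene [ 209   33   86   40 1214] [ 0.3358 -0.6987  0.0581] ((345.4749755859375, -660.63037109375), (156.78147888183594, 247.7076873779297), 63.82037353515625)
scene [ 222  235  135   64 3868] [0.5745 0.021  0.0584] ((575.734130859375, 19.65337371826172), (88.77145385742188, 290.8150939941406), 79.105224609375)
side [253  86 114  37 983] [0.5295 0.6072 0.0594] ((521.3338623046875, 619.701904296875), (170.26976013183594, 336.9752502441406), 69.52499389648438)
side [ 276  216  158   37 3877] [0.5743 0.0106 0.0585] ((575.9733276367188, 14.881568908691406), (89.28593444824219, 290.3544921875), 78.1414566040039)
jar1 [0.499 0.443 0.085]
jar2 [0.559 0.467 0.073]
driver [0.478 0.237 0.022]
[[ 0.905  0.425 -0.001]
 [ 0.425 -0.905  0.002]
 [ 0.    -0.002 -1.   ]]
```

```bash
cat >> h.py <<'E'
B=np.array([.98,-.2,0]);B/=np.linalg.norm(B)   # board direction, pivot to round plate
def Rt(tilt=0):
    "tool down, x along the board; tilt = board tilt (round plate up)"
    z=np.array([0,0,-1.]); R=np.stack([B,np.cross(z,B),z],1)
    return Ro.from_rotvec(-tilt*np.cross([0,0,1],B)).as_matrix()@R
def go(p,tilt=0):
    s=sense(); R=Ro.from_rotvec(s["tcp_rot"]).as_matrix()
    print("t",round(s["t"],2),"at",np.round(s["tool_pos"],4),"shift",(R.T@(np.array(p)-s["tool_pos"])).round(4),"turn",Ro.from_matrix(R.T@Rt(tilt)).as_rotvec().round(4))
E
python3 -c "
from h import *
go([.579,.300,.26])"
```

```text
t 0.1 at [ 0.2653 -0.5652  0.1935] shift [ 0.6516 -0.6501 -0.0652] turn [-1.800e-03  4.000e-04  6.401e-01]
```

Emit:
{"method": "jog_arm", "body": {
  "motion": [
    [0.02,-0.02,-0.065,0,0,0.16,0],
    [0.06,-0.06,-0.065,0,0,0.32,0],
    [0.651,-0.65,-0.065,0,0,0.48,0],
    [0.651,-0.65,-0.065,0,0,0.64,0],
    [0.651,-0.65,-0.065,0,0,0.64,0],
    [0.651,-0.65,-0.065,0,0,0.64,0],
    [0.651,-0.65,-0.065,0,0,0.64,0],
    [0.651,-0.65,-0.065,0,0,0.64,0],
    [0.651,-0.65,-0.065,0,0,0.64,0],
    [0.651,-0.65,-0.065,0,0,0.64,0],
    [0.651,-0.65,-0.065,0,0,0.64,0],
    [0.651,-0.65,-0.065,0,0,0.64,0],
    [0.651,-0.65,-0.065,0,0,0.64,0],
    [0.651,-0.65,-0.065,0,0,0.64,0],
    [0.651,-0.65,-0.065,0,0,0.64,0],
    [0.651,-0.65,-0.065,0,0,0.64,0],
    [0.651,-0.65,-0.065,0,0,0.64,0],
    [0.651,-0.65,-0.065,0,0,0.64,0],
    [0.651,-0.65,-0.065,0,0,0.64,0],
    [0.651,-0.65,-0.065,0,0,0.64,0]
  ]
}}

```text
t: 2.6
tool_pos: [0.5787, 0.2983, 0.26]
tcp_rot: [-3.125, 0.318, -0.001]
ft_force: [0.6, -0.7, -0.3]
finger_gap: 0.0851
grasp_force: 0.0
```

Run:
```python
from h import *
im,w=cloud("wrist"); cv2.imwrite("pics/w1.png",im); np.save("w1.npy",w)
def fit(lo,hi):
    m=(w[...,2]>lo)&(w[...,2]<hi)&(np.hypot(w[...,0]-.579,w[...,1]-.3)<.06)
    p=w[m]; c,r=cv2.minEnclosingCircle((p[:,:2]*1000).astype(np.float32)); print(lo,len(p),p.mean(0).round(4),np.round(c,1),round(r,1))
fit(.08,.1);fit(.1,.112);fit(.112,.14);fit(.02,.06)
go([.579,.300,.26]); print(sense()["joint_pos"].round(2),sense()["ft_force"])
```

```text
0.08 207 [0.5902 0.3    0.097 ] [580.  302.6] 24.8
0.1 940 [0.5844 0.3014 0.1059] [580.2 302.6] 24.0
0.112 870 [0.5813 0.3021 0.1177] [580.2 302.7] 16.5
0.02 1342 [0.5968 0.2982 0.0479] [580.  302.8] 37.9
t 2.65 at [0.5787 0.2985 0.26  ] shift [-0.     -0.0016 -0.    ] turn [-0.0002 -0.0004 -0.0009]
[ 0.36  0.08  1.47 -0.    1.58  2.13] [-0.09705385  0.19735694  0.89975238]
```

View pics/w1.png

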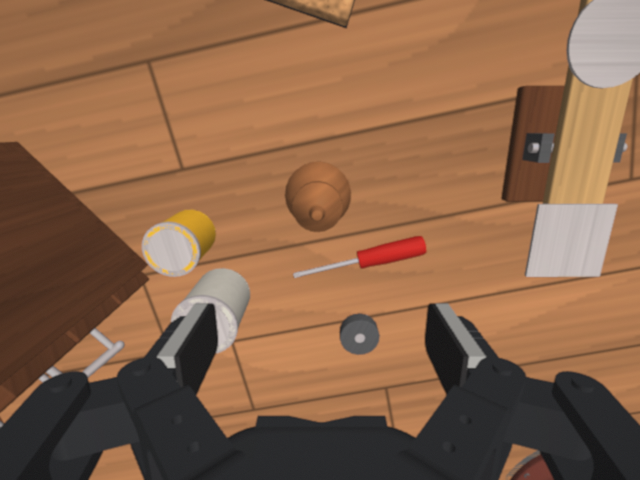

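The wrist view shows the gourd at (318,195), the large weight at (360,335) and the square plate at (572,240), with the gourd's path clear.

Emit:
{"method": "jog_arm", "body": {
  "motion": [
    [0,-0.0044,0.05,0,0,0,0],
    [0,-0.0044,0.1,0,0,0,0],
    [0,-0.0044,0.15,0,0,0,0],
    [0,-0.0044,0.175,0,0,0,0],
    [0,-0.0044,0.191,0,0,0,0],
    [0,-0.0044,0.191,0,0,0,0],
    [0,-0.0044,0.191,0,0,0,0.3],
    [0,-0.0044,0.191,0,0,0,0.6],
    [0,-0.0044,0.191,0,0,0,0.8],
    [0,-0.0044,0.191,0,0,0,0.8],
    [0,-0.0044,0.191,0,0,0,0.8],
    [0,-0.0044,0.191,0,0,0,0.8]
  ],
  "force": 35
}}

```text
t: 4.15
tool_pos: [0.5807, 0.3034, 0.0708]
tcp_rot: [3.126, -0.315, 0.004]
ft_force: [-1.0, -2.0, 4.9]
finger_gap: 0.0328
grasp_force: 30.7
```

Run:
```python
from h import *
w=np.load("w1.npy")
m=(w[200:282,520:622,2]>.05)&(w[200:282,520:622,2]<.07); p=w[200:282,520:622][m]
print("square",len(p),p.mean(0).round(4),cv2.minAreaRect((p[:,:2]*1000).astype(np.float32)))
q=w[315:355,340:380].reshape(-1,3); q=q[q[:,2]>.012]; print("large",q.mean(0).round(4),cv2.minEnclosingCircle((q[:,:2]*1000).astype(np.float32)))
im=cv2.imread("pics/w1.png").astype(int); sat=im.max(2)-im.min(2)
mm=(sat<40)&(w[...,2]>.05)&(w[...,2]<.075); mm[290:]=0; mm[:,:500]=0
N,l,st,c=cv2.connectedComponentsWithStats(mm.astype(np.uint8))
for i in range(1,N):
    if st[i,4]>500: p=w[l==i]; print(st[i],p.mean(0).round(4),cv2.minAreaRect((p[:,:2]*1000).astype(np.float32)),cv2.minEnclosingCircle((p[:,:2]*1000).astype(np.float32)))
s=sense(); print(s["finger_gap"],s["grasp_force"],s["ft_force"])
```

```text
square 5901 [0.481  0.0381 0.06  ] ((479.3753356933594, 37.35453796386719), (86.57807922363281, 88.52181243896484), 78.53229522705078)
large [0.3794 0.2879 0.0194] ((377.160400390625, 288.2976379394531), 27.543350219726562)
[ 561    0   79  117 5684] [0.6714 0.006  0.0606] ((662.9934692382812, 6.179479598999023), (69.00090789794922, 101.24491119384766), 88.8420181274414) ((659.285888671875, 11.036561965942383), 55.45381546020508)
[ 525  202   92   75 5604] [0.4794 0.038  0.0601] ((477.8957824707031, 37.73949432373047), (86.45923614501953, 85.61721801757812), 78.33460998535156) ((478.0818176269531, 37.22463607788086), 59.31181335449219)
0.03281664439571178 30.675392691046 [-0.96915542 -2.02443309  4.91489191]
```

Run:
```python
from h import *
a,w=cloud("side"); b,_=cloud("scene"); 
c1=cv2.resize(a[80:220,260:420],(560,490)); c2=cv2.resize(b[280:440,270:430],(490,490))
cv2.imwrite("pics/g1.png",np.hstack([c1[:,:300+100],c2[:,:400]]))
```

```text
(no output)
```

View pics/g1.png

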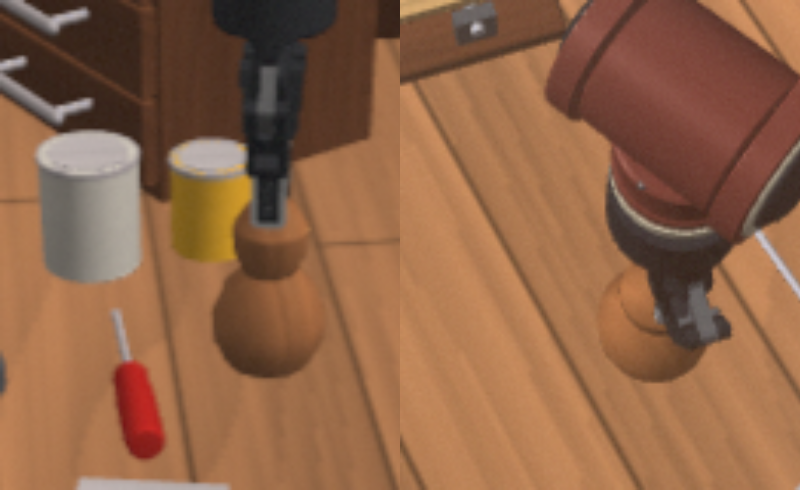

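The crop shows the gourd still upright, with the fingers gripping the slope above the upper bulb, which is too high. I'll measure the fingertip height.

Run:
```python
from h import *
a,w=cloud("side"); s=sense(); print(s["tool_pos"],s["ft_force"],s["finger_gap"])
for v in range(120,166,3):
    u=337
    print(v,[(tuple(a[v,u]),*w[v,u].round(3)) for u in (336,)])
m=(w[...,2]>.01)&(w[...,2]<.14)&(np.hypot(w[...,0]-.58,w[...,1]-.3)<.06)
p=w[m]
for lo in np.arange(.02,.14,.01):
    q=p[(p[:,2]>lo)&(p[:,2]<lo+.01)]; print(round(lo,3),len(q),q.min(0).round(3),q.max(0).round(3))
```

```text
[0.58076026 0.30334311 0.07080687] [-1.50890982 -2.91824334  5.24186128] 0.032739641603863015
120 [((np.uint8(34), np.uint8(33), np.uint8(32)), np.float64(0.569), np.float64(0.245), np.float64(0.182))]
123 [((np.uint8(32), np.uint8(33), np.uint8(33)), np.float64(0.57), np.float64(0.248), np.float64(0.174))]
126 [((np.uint8(53), np.uint8(51), np.uint8(52)), np.float64(0.571), np.float64(0.258), np.float64(0.163))]
129 [((np.uint8(32), np.uint8(31), np.uint8(30)), np.float64(0.571), np.float64(0.259), np.float64(0.155))]
132 [((np.uint8(41), np.uint8(40), np.uint8(40)), np.float64(0.573), np.float64(0.273), np.float64(0.141))]
135 [((np.uint8(36), np.uint8(35), np.uint8(33)), np.float64(0.574), np.float64(0.275), np.float64(0.133))]
138 [((np.uint8(40), np.uint8(38), np.uint8(36)), np.float64(0.574), np.float64(0.276), np.float64(0.126))]
141 [((np.uint8(46), np.uint8(44), np.uint8(44)), np.float64(0.574), np.float64(0.273), np.float64(0.12))]
144 [((np.uint8(98), np.uint8(100), np.uint8(101)), np.float64(0.574), np.float64(0.278), np.float64(0.11))]
147 [((np.uint8(59), np.uint8(92), 
[... 603 characters left out ...]
64(0.065))]
165 [((np.uint8(57), np.uint8(92), np.uint8(143)), np.float64(0.575), np.float64(0.277), np.float64(0.058))]
0.02 112 [0.543 0.261 0.02 ] [0.614 0.299 0.03 ]
0.03 148 [0.543 0.26  0.03 ] [0.615 0.315 0.04 ]
0.04 150 [0.545 0.263 0.04 ] [0.615 0.306 0.05 ]
0.05 158 [0.548 0.267 0.05 ] [0.611 0.313 0.06 ]
0.06 117 [0.555 0.273 0.06 ] [0.603 0.311 0.07 ]
0.07 56 [0.559 0.277 0.07 ] [0.599 0.295 0.08 ]
0.08 69 [0.557 0.274 0.08 ] [0.602 0.3   0.09 ]
0.09 94 [0.557 0.273 0.09 ] [0.604 0.307 0.1  ]
0.1 99 [0.557 0.276 0.1  ] [0.603 0.306 0.11 ]
0.11 57 [0.563 0.27  0.11 ] [0.598 0.322 0.12 ]
0.12 43 [0.565 0.27  0.12 ] [0.593 0.315 0.13 ]
0.13 48 [0.565 0.269 0.13 ] [0.595 0.321 0.14 ]
```

Run:
```python
from h import *
w=np.load("w1.npy"); R=Rt(); t=np.array([.5787,.2985,.26])
q=(w-t)@R
for v,u in((306,203),(312,200),(330,190),(360,160),(306,440),(330,455),(400,300),(430,320)): print(v,u,q[v,u].round(4))
im,w=cloud("wrist"); s=sense(); R=Ro.from_rotvec(s["tcp_rot"]).as_matrix(); q=(w-s["tool_pos"])@R; cv2.imwrite("pics/w2.png",im); np.save("q2.npy",q)
print(s["tcp_rot"],s["joint_pos"])
```

```text
306 203 [ 0.0109 -0.0446 -0.0561]
312 200 [ 0.0115 -0.0438 -0.062 ]
330 190 [ 0.011  -0.0436 -0.0733]
360 160 [ 0.0114 -0.0465 -0.09  ]
306 440 [ 0.0104  0.0463 -0.0555]
330 455 [ 0.0103  0.046  -0.0724]
400 300 [-0.3157 -0.0323  0.2603]
430 320 [ 0.0102  0.0004 -0.1141]
[ 3.12565578 -0.31544745  0.00405646] [ 3.68463155e-01  2.21460019e-01  1.64097586e+00 -1.27258969e-03
  1.27687910e+00  2.14078966e+00]
```

View pics/w2.png

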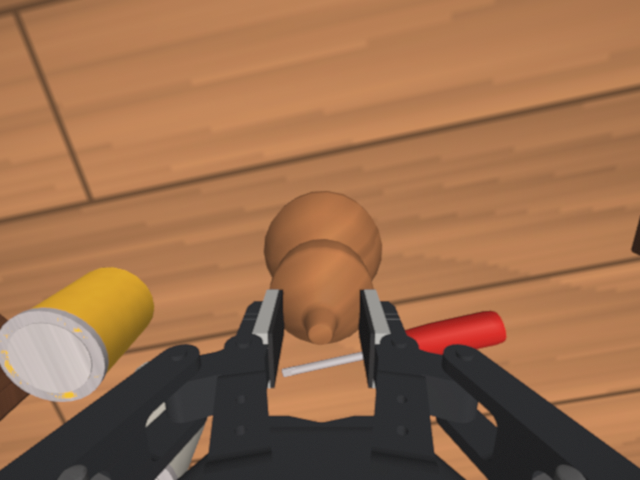

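The wrist view shows the pads beside the neck of the gourd at (270,330) and (370,330). The fingers really sit about 40 mm behind the reported TCP, so I'll quantify that.

Run:
```python
from h import *
q=np.load("q2.npy"); im=cv2.imread("pics/w2.png")
for v,u in((292,268),(296,266),(310,264),(335,262),(292,371),(310,377),(335,381),(350,255),(440,320),(430,300),(325,320),(260,320)): print(v,u,q[v,u].round(4),im[v,u])
w=np.load("w1.npy"); q=(w-np.array([.5787,.2985,.26]))@Rt(); im=cv2.imread("pics/w1.png")
for v in range(296,330,4): print(v,q[v,203].round(4),im[v,203],q[v,436].round(4))
```

```text
292 268 [ 0.0107 -0.0218 -0.0439] [148 151 152]
296 266 [ 0.0107 -0.0221 -0.0476] [146 150 152]
310 264 [ 0.0108 -0.021  -0.0594] [148 151 153]
335 262 [ 0.0105 -0.0192 -0.0756] [186 190 193]
292 371 [ 0.0111  0.0209 -0.0448] [147 151 153]
310 377 [ 0.0102  0.0214 -0.0582] [147 151 153]
335 381 [ 0.0098  0.0203 -0.0746] [181 186 187]
350 255 [ 0.0119 -0.0197 -0.0859] [49 47 46]
440 320 [ 9.800e-03  1.000e-04 -1.165e-01] [49 47 46]
430 300 [ 0.0109 -0.0044 -0.1148] [45 43 42]
325 320 [ 0.004  -0.0001 -0.0586] [ 74 117 178]
260 320 [ 0.0211 -0.0002 -0.034 ] [ 77 123 190]
296 [-0.1011 -0.1292  0.1758] [158 158 167] [-0.1447  0.1557  0.2617]
300 [-0.1055 -0.1294  0.175 ] [185 190 200] [-0.1501  0.1558  0.2605]
304 [ 0.0107 -0.0453 -0.0542] [135 138 140] [ 0.0103  0.0453 -0.0537]
308 [ 0.0114 -0.0438 -0.0587] [126 130 131] [ 0.0103  0.0443 -0.057 ]
312 [ 0.0107 -0.0433 -0.0605] [48 47 49] [ 0.011   0.0429 -0.0614]
316 [ 0.0107 -0.0423 -0.0635] [35 34 37] [ 0.0096  0.0429 -0.0617]
320 [ 0.009  -0.0426 -0.0633] [30 30 31] [ 0.0083  0.0428 -0.0623]
324 [ 0.0077 -0.0425 -0.0639] [27 28 28] [ 0.0066  0.043  -0.0624]
328 [ 0.0067 -0.0423 -0.065 ] [30 28 31] [ 0.0058  0.0427 -0.0637]
```

Emit:
{"method": "jog_arm", "body": {
  "motion": [
    [0,0,0,0,0,0,0.3],
    [0,0,0,0,0,0,0],
    [0,0,0,0,0,0,0],
    [0,0,0,0,0,0,0],
    [0,0,0.02,0,0,0,0],
    [0,0,0.035,0,0,0,0],
    [0,0,0.042,0,0,0,0],
    [0,0,0.042,0,0,0,0],
    [0,0,0.042,0,0,0,0.2],
    [0,0,0.042,0,0,0,0.3],
    [0,0,0.042,0,0,0,0.5],
    [0,0,0.042,0,0,0,0.6],
    [0,0,0.042,0,0,0,0.6],
    [0,0,0.042,0,0,0,0.6]
  ],
  "force": 35
}}

```text
t: 6.1
tool_pos: [0.5803, 0.3035, 0.0276]
tcp_rot: [-3.125, 0.316, -0.002]
ft_force: [-0.2, -2.0, 4.9]
finger_gap: 0.0478
grasp_force: 36.3
```

Emit:
{"method": "jog_arm", "body": {
  "motion": [
    [0,0,-0.01,0,0,0,0.6],
    [0,0,-0.03,0,0,0,0.6],
    [0,0,-0.06,0,0,0,0.6],
    [0,0,-0.09,0,0,0,0.6],
    [0,0,-0.12,0,0,0,0.6],
    [0,0,-0.13,0,0,0,0.6],
    [0,0,-0.13,0,0,0,0.6]
  ],
  "force": 40
}}

```text
t: 6.98
tool_pos: [0.5798, 0.3037, 0.1573]
tcp_rot: [-3.125, 0.315, -0.002]
ft_force: [0.3, 0.8, -2.4]
finger_gap: 0.0477
grasp_force: 41.9
```

Run:
```python
from h import *
s=sense();print(s["finger_gap"],s["ft_force"],s["grasp_force"])
R=Ro.from_rotvec(s["tcp_rot"]).as_matrix()
im,w=cloud("wrist"); np.save("w3.npy",w); cv2.imwrite("pics/w3.png",im)
q=(w-s["tool_pos"])@R
# gourd in tool frame: slices below fingers
for lo in np.arange(-.105,.03,.012):
    m=(q[...,2]>lo)&(q[...,2]<lo+.012)&(np.abs(q[...,1])<.042)&(np.abs(q[...,0])<.05)&(im[...,2].astype(int)-im[...,0]>30)
    if m.sum()>20:
        p=q[m]; print(lo.round(3),m.sum(),p.min(0).round(4),p.max(0).round(4))
go([.479,.0375,.158])
a,w=cloud("side"); cv2.imwrite("pics/s3.png",a[40:340,200:500])
```

```text
0.047748691460271435 [ 0.26795855  0.78643207 -2.37820678] 41.928664375736844
-0.105 1617 [-0.0075 -0.007  -0.1036] [ 0.0081  0.0416 -0.093 ]
-0.093 6846 [-0.014  -0.0181 -0.093 ] [ 0.0194  0.0411 -0.081 ]
-0.081 5758 [-0.0143 -0.0239 -0.081 ] [ 0.0253  0.0419 -0.069 ]
-0.069 1288 [-0.0125 -0.0241 -0.069 ] [ 0.0254  0.0377 -0.057 ]
-0.057 277 [ 0.0048 -0.0373 -0.057 ] [ 0.0244  0.0378 -0.045 ]
-0.045 2102 [ 0.0012 -0.0302 -0.0435] [ 0.0258  0.0252 -0.033 ]
-0.033 3621 [-0.0009 -0.0311 -0.033 ] [ 0.0329  0.033  -0.021 ]
-0.021 2541 [-0.0052 -0.0356 -0.021 ] [ 0.0375  0.0378 -0.009 ]
-0.009 767 [-0.0065 -0.0364 -0.009 ] [0.0381 0.0383 0.003 ]
0.003 152 [ 0.0237 -0.0231  0.003 ] [0.0373 0.0299 0.0109]
t 7.03 at [0.579  0.3034 0.1558] shift [-0.0449  0.2806 -0.002 ] turn [0.0005 0.001  0.0002]
```

View pics/s3.png

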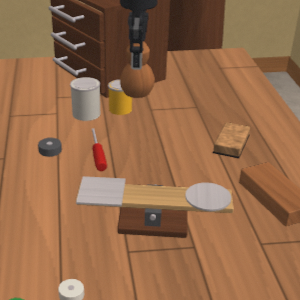

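The side crop shows the gourd held upright and clear at (138,75), with the board level at (155,195).

Emit:
{"method": "jog_arm", "body": {
  "motion": [
    [-0.005,0.03,0,0,0,0,0.6],
    [-0.013,0.08,0,0,0,0,0.6],
    [-0.021,0.13,0,0,0,0,0.6],
    [-0.029,0.18,0,0,0,0,0.6],
    [-0.037,0.23,0,0,0,0,0.6],
    [-0.043,0.265,0,0,0,0,0.6],
    [-0.045,0.281,0.01,0,0,0,0.6],
    [-0.045,0.281,0.03,0,0,0,0.6],
    [-0.045,0.281,0.04,0,0,0,0.6],
    [-0.045,0.281,0.04,0,0,0,0.6],
    [-0.045,0.281,0.04,0,0,0,0.6]
  ]
}}

```text
t: 8.45
tool_pos: [0.4798, 0.0376, 0.117]
tcp_rot: [-3.126, 0.314, -0.001]
ft_force: [-0.1, 0.5, -3.1]
finger_gap: 0.0478
grasp_force: 42.7
```

Run:
```python
from h import *
s=sense();print(s["finger_gap"],s["ft_force"],s["grasp_force"],s["tool_pos"])
im,w=cloud("wrist"); np.save("w4.npy",w); cv2.imwrite("pics/w4.png",im)
for n in("wrist","side","scene"):
    if n!="wrist": im,w=cloud(n)
    sat=im.astype(int).max(2)-im.min(2)
    m=(sat<40)&(w[...,2]>.05)&(w[...,2]<.07)&(np.hypot(w[...,0]-.479,w[...,1]-.0375)<.065)
    p=w[m]; print(n,m.sum(),p.mean(0).round(4),cv2.minAreaRect((p[:,:2]*1000).astype(np.float32)))
    pr=(p-np.array([.5,0,0]))@np.stack([B,[.2,.98,0]],1); print(np.percentile(pr,[1,99],axis=0).round(4), "target", ((s["tool_pos"]-np.array([.5,0,0]))@np.stack([B,[.2,.98,0]],1)).round(4))
```

```text
0.04775173818165369 [-0.12352973  0.47113016 -3.09969511] 42.67469435937528 [0.47976539 0.03757615 0.1169629 ]
wrist 3938 [0.5083 0.031  0.0606] ((501.20867919921875, 32.11531066894531), (84.197265625, 37.11274337768555), 78.96747589111328)
[[-0.0197 -0.0096]
 [ 0.0129  0.0731]] target [-0.0273  0.0328]
side 1023 [0.4765 0.0247 0.0602] ((476.6297302246094, 34.14900207519531), (86.6379623413086, 85.45524597167969), 78.31475067138672)
[[-0.0702 -0.0134]
 [ 0.0123  0.0676]] target [-0.0273  0.0328]
scene 659 [0.4874 0.0548 0.06  ] ((478.32635498046875, 39.32353973388672), (85.75045013427734, 83.95474243164062), 78.3001937866211)
[[-0.0698 -0.0045]
 [ 0.0121  0.076 ]] target [-0.0273  0.0328]
```

View pics/w4.png

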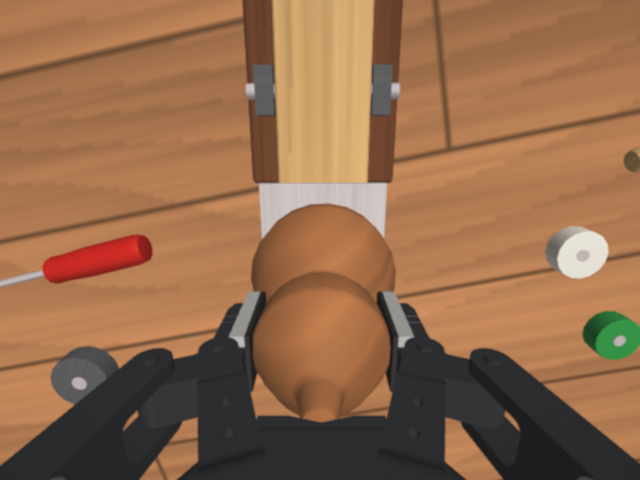

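The wrist view shows the square plate centred under the gourd (plate edge at row 183, columns 258 to 387). It needs a correction of about 1.5 mm, then lowering.

Emit:
{"method": "jog_arm", "body": {
  "motion": [
    [-0.0016,0.001,0.01,0,0,0,0.6],
    [-0.0016,0.001,0.02,0,0,0,0.6],
    [-0.0016,0.001,0.025,0,0,0,0.6],
    [-0.0016,0.001,0.027,0,0,0,0.6],
    [-0.0016,0.001,0.0285,0,0,0,0.6],
    [-0.0016,0.001,0.0285,0,0,0,0.6],
    [-0.0016,0.001,0.0285,0,0,0,0.6]
  ]
}}

```text
t: 9.48
tool_pos: [0.4778, 0.0366, 0.0884]
tcp_rot: [-3.126, 0.315, -0.001]
ft_force: [-0.2, 0.1, -3.9]
finger_gap: 0.0478
grasp_force: 42.7
```

```bash
cat >> h.py <<'E'
def board():
    "height of the plates from both fixed cameras"
    o=[]
    for n in("side","scene"):
        im,w=cloud(n)
        sat=im.astype(int).max(2)-im.min(2)
        u=w@B; l=w@np.array([.2,.98,0]); 
        c=np.array([.5755,.0163,0])
        m=(sat<40)&(w[...,2]>.045)&(w[...,2]<.075)&(np.abs(l-c@np.array([.2,.98,0]))<.045)
        for sg in(1,-1):
            k=m&(np.abs(u-c@B-sg*.1)<.042); o.append((n,sg,int(k.sum()),np.nanmedian(w[k][:,2]).round(4)))
    print(o)
E
python3 - <<'E'
from h import *
s=sense();print(s["finger_gap"],s["ft_force"],s["grasp_force"],s["tool_pos"]); board()
E
```

```text
0.047849253887749174 [-0.17228762  0.11271065 -3.8598459 ] 42.682210932980524 [0.47776967 0.03655161 0.08837942]
[('side', 1, 1022, np.float64(0.0612)), ('side', -1, 569, np.float64(0.0597)), ('scene', 1, 1041, np.float64(0.061)), ('scene', -1, 476, np.float64(0.0595))]
```

Emit:
{"method": "jog_arm", "body": {
  "motion": [
    [0,0,0.001,0,0,0,0.6],
    [0,0,0.002,0,0,0,0.6],
    [0,0,0.002,0,0,0,0.6],
    [0,0,0.002,0,0,0,0.6]
  ]
}}

```text
t: 10.07
tool_pos: [0.4775, 0.0366, 0.086]
tcp_rot: [-3.126, 0.315, 0.0]
ft_force: [0.5, 0.1, -3.5]
finger_gap: 0.048
grasp_force: 42.7
```

Run:
```python
from h import *
s=sense();print(s["finger_gap"],s["ft_force"],s["grasp_force"],s["tool_pos"]); board()
```

```text
0.04797004880965779 [ 0.53547364  0.13212656 -3.54226375] 42.73119762932765 [0.47749726 0.03657321 0.08603314]
[('side', 1, 1029, np.float64(0.0637)), ('side', -1, 570, np.float64(0.0575)), ('scene', 1, 1050, np.float64(0.0634)), ('scene', -1, 470, np.float64(0.0571))]
```

Contact made, and the board is following down. Next I lower to the stop while tilting with the board, then release.

Emit:
{"method": "jog_arm", "body": {
  "motion": [
    [-0.001,0,0.001,0,0.03,0,0.6],
    [-0.002,0,0.002,0,0.045,0,0.6],
    [-0.0028,0,0.003,0,0.06,0,0.6],
    [-0.0028,0,0.0035,0,0.06,0,0.6],
    [-0.0028,0,0.0035,0,0.06,0,0.6],
    [-0.0028,0,0.0035,0,0.06,0,0.6]
  ]
}}

```text
t: 10.92
tool_pos: [0.4748, 0.0371, 0.0826]
tcp_rot: [3.118, -0.315, 0.093]
ft_force: [1.0, 0.6, -2.5]
finger_gap: 0.0478
grasp_force: 42.7
```

Run:
```python
from h import *
s=sense();print(s["finger_gap"],s["ft_force"],s["ft_torque"],s["tool_pos"]); board()
```

```text
0.0478374406160223 [ 0.98391263  0.63123806 -2.49362493] [ 0.04566179  0.05470788 -0.00228329] [0.47482627 0.03713393 0.08259465]
[('side', 1, 1028, np.float64(0.0665)), ('side', -1, 561, np.float64(0.055)), ('scene', 1, 1052, np.float64(0.0662)), ('scene', -1, 489, np.float64(0.0548))]
```

Emit:
{"method": "jog_arm", "body": {
  "motion": [
    [0,0,0.001,0,0,0,0.6],
    [0,0,0.001,0,0,0,0.6],
    [0,0,0.001,0,0,0,0.42],
    [0,0,0.001,0,0,0,0.38],
    [0,0,0.001,0,0,0,0.3],
    [0,0,0.001,0,0,0,0.15],
    [0,0,0.001,0,0,0,0],
    [0,0,0.001,0,0,0,0],
    [0,0,0.001,0,0,0,0]
  ]
}}

```text
t: 12.15
tool_pos: [0.4749, 0.0371, 0.0816]
tcp_rot: [3.118, -0.315, 0.094]
ft_force: [-1.0, -0.8, -0.7]
finger_gap: 0.0851
grasp_force: 0.0
```

Run:
```python
from h import *
s=sense();print(s["finger_gap"],s["ft_force"],s["tool_pos"]); board()
a,_=cloud("side"); cv2.imwrite("pics/s5.png",cv2.resize(a[120:300,230:470],None,fx=2,fy=2))
```

```text
0.08514335472629235 [-0.98678645 -0.82911904 -0.6899654 ] [0.47489602 0.03706296 0.08163363]
[('side', 1, 1028, np.float64(0.0665)), ('side', -1, 553, np.float64(0.0549)), ('scene', 1, 1048, np.float64(0.0663)), ('scene', -1, 495, np.float64(0.0548))]
```

View pics/s5.png

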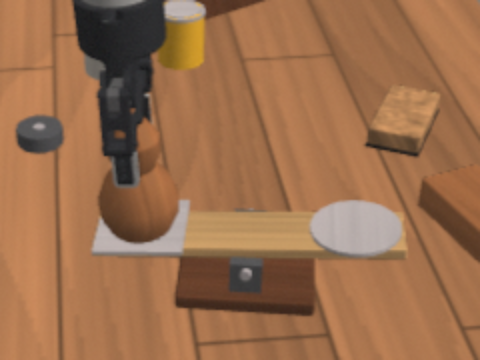

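The side crop shows the gourd free, upright on the square plate (140,200) with the fingers open. Now I retreat and go over the large weight.

Emit:
{"method": "jog_arm", "body": {
  "motion": [
    [0,0,-0.02,0,0,0,0],
    [0,0,-0.06,0,0,0,0],
    [0,0,-0.11,0,0,0,0],
    [0,0,-0.16,0,0,0,0],
    [-0.03,-0.045,-0.16,0,-0.06,0,0],
    [-0.06,-0.09,-0.15,0,-0.06,0,0],
    [-0.09,-0.14,-0.14,0,-0.06,0,0],
    [-0.12,-0.19,-0.14,0,-0.06,0,0],
    [-0.146,-0.2265,-0.14,0,-0.06,0,0],
    [-0.146,-0.2265,-0.14,0,-0.06,0,0],
    [-0.146,-0.2265,-0.14,0,-0.06,0,0],
    [-0.146,-0.2265,-0.14,0,-0.06,0,0]
  ]
}}

```text
t: 13.8
tool_pos: [0.3698, 0.2889, 0.2127]
tcp_rot: [3.125, -0.318, 0.001]
ft_force: [-0.7, 0.7, 0.1]
finger_gap: 0.0853
grasp_force: 0.0
```

```bash
cat >> h.py <<'E'
def disc(x,y,zt,r,name="wrist",save=None):
    "disc top: points within 4 mm of height zt near x,y"
    im,w=cloud(name)
    if save: cv2.imwrite(save,im)
    d=np.hypot(w[...,0]-x,w[...,1]-y)
    m=(np.abs(w[...,2]-zt)<.004)&(d<r+.012)&(im.max(2)<130)
    n,l,st,_=cv2.connectedComponentsWithStats(m.astype(np.uint8)); i=1+np.argmax(st[1:,4]); p=w[l==i]
    c,rad=cv2.minEnclosingCircle((p[:,:2]*1000).astype(np.float32))
    print(name,st[i],p.mean(0).round(4),"circ",np.round(c,1),round(rad,1)); return np.array(c)/1000
E
python3 - <<'E'
from h import *
s=sense(); print(s["joint_pos"].round(2))
c=disc(.3775,.288,.0195,.027); print(c)
go([c[0],c[1],-.034])
E
```

```text
[ 0.5  -0.34  1.94 -0.    1.55  2.28]
wrist [ 297  169   50   50 1836] [0.3778 0.287  0.0199] circ [377.1 287.4] 26.7
[0.37713626 0.28744788]
t 13.85 at [0.3698 0.2888 0.2127] shift [ 7.400e-03 -1.000e-04  2.467e-01] turn [ 0.0001 -0.0003 -0.002 ]
```

Emit:
{"method": "jog_arm", "body": {
  "motion": [
    [0.0074,0,0.05,0,0,0,0],
    [0.0074,0,0.1,0,0,0,0],
    [0.0074,0,0.15,0,0,0,0],
    [0.0074,0,0.2,0,0,0,0],
    [0.0074,0,0.23,0,0,0,0],
    [0.0074,0,0.245,0,0,0,0],
    [0.0074,0,0.2525,0,0,0,0],
    [0.0074,0,0.2525,0,0,0,0],
    [0.0074,0,0.2525,0,0,0,0.2],
    [0.0074,0,0.2525,0,0,0,0.3],
    [0.0074,0,0.2525,0,0,0,0.5],
    [0.0074,0,0.2525,0,0,0,0.5],
    [0.0074,0,0.2525,0,0,0,0.5]
  ],
  "force": 35
}}

```text
t: 15.48
tool_pos: [0.3772, 0.2888, -0.0388]
tcp_rot: [-3.125, 0.315, -0.002]
ft_force: [-0.9, -1.2, 6.1]
finger_gap: 0.053
grasp_force: 36.9
```

Emit:
{"method": "jog_arm", "body": {
  "motion": [
    [0,0,-0.01,0,0,0,0.5],
    [0,0,-0.04,0,0,0,0.5],
    [0,0,-0.1,0,0,0,0.5],
    [0,0,-0.16,0,0,0,0.5],
    [0,0,-0.22,0,0,0,0.5],
    [0.03,0.02,-0.24,0,0,0,0.5],
    [0.08,0.052,-0.24,0,0,0,0.5],
    [0.13,0.084,-0.24,0,0,0,0.5],
    [0.18,0.117,-0.24,0,0,0,0.5],
    [0.23,0.149,-0.24,0,0,0,0.5],
    [0.28,0.182,-0.24,0,0,0,0.5],
    [0.32,0.208,-0.24,0,0,0,0.5],
    [0.349,0.227,-0.22,0,0,0,0.5],
    [0.349,0.227,-0.17,0,0,0,0.5],
    [0.349,0.227,-0.13,0,0,0,0.5],
    [0.349,0.227,-0.13,0,0,0,0.5],
    [0.349,0.227,-0.13,0,0,0,0.5]
  ]
}}

```text
t: 17.6
tool_pos: [0.6738, -0.0038, 0.0919]
tcp_rot: [-3.126, 0.315, -0.003]
ft_force: [0.1, -0.5, -0.3]
finger_gap: 0.0526
grasp_force: 37.6
```

```bash
cat >> h.py <<'E'
def rnd():
    for n in("wrist","side","scene"):
        im,w=cloud(n); sat=im.astype(int).max(2)-im.min(2)
        m=(sat<40)&(im.min(2)>110)&(w[...,2]>.052)&(w[...,2]<.074)&(np.hypot(w[...,0]-.674,w[...,1]+.0033)<.05)
        p=w[m]; pr=(p-np.array([.5,0,0]))@np.stack([B,[.2,.98,0]],1)
        e=np.percentile(pr,[1,99],axis=0); print(n,m.sum(),e.round(4).tolist(),"mid",e.mean(0).round(4))
    s=sense(); print("tool",((s["tool_pos"]-np.array([.5,0,0]))@np.stack([B,[.2,.98,0]],1)).round(4),s["tool_pos"],s["ft_force"],s["finger_gap"])
E
python3 - <<'E'
from h import *
rnd(); board()
im,w=cloud("wrist"); cv2.imwrite("pics/w6.png",im)
s=sense();R=Ro.from_rotvec(s["tcp_rot"]).as_matrix(); q=(w-s["tool_pos"])@R
m=(im.max(2)<130)&(np.abs(q[...,1])<.02)&(np.abs(q[...,0])<.04)&(q[...,2]<-.03)&(q[...,2]>-.09); print(m.sum(),q[m].min(0),q[m].max(0))
E
```

```text
wrist 8196 [[0.1553, -0.0075], [0.2104, 0.072]] mid [0.1829 0.0323]
side 1005 [[0.1303, -0.0106], [0.2086, 0.0696]] mid [0.1695 0.0295]
scene 786 [[0.1301, 0.0078], [0.2077, 0.0738]] mid [0.1689 0.0408]
tool [0.1721 0.0312] [ 0.67482315 -0.00387361  0.09345069] [-0.5855319   0.57903833 -1.74096468] 0.05275040041585661
[('side', 1, 1028, np.float64(0.0665)), ('side', -1, 541, np.float64(0.055)), ('scene', 1, 785, np.float64(0.0661)), ('scene', -1, 499, np.float64(0.0548))]
11799 [-0.02620218 -0.01999826 -0.06113092] [ 0.02755347  0.01999763 -0.03980316]
```

View pics/w6.png

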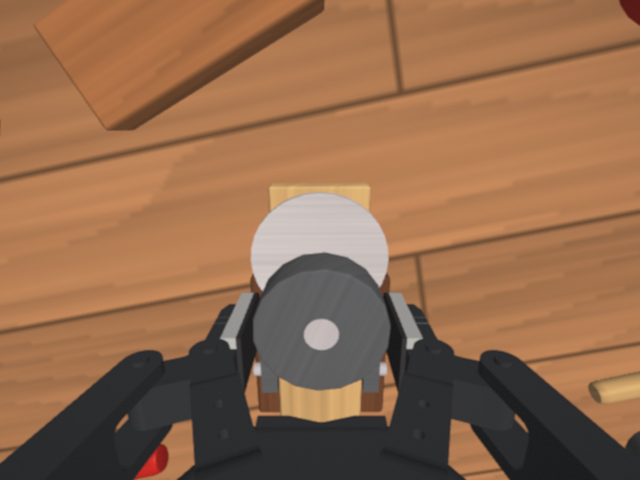

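The wrist view shows the large disc held level at (322,325) above the round plate (320,250); the path down is clear. I'll tilt to match the plate and lower.

Emit:
{"method": "jog_arm", "body": {
  "motion": [
    [0,-0.0007,0.02,0,0.03,0,0.5],
    [0,-0.0007,0.04,0,0.06,0,0.5],
    [0,-0.0007,0.055,0,0.06,0,0.5],
    [0,-0.0007,0.061,0,0.06,0,0.5],
    [0,-0.0007,0.063,0,0.06,0,0.5],
    [0,-0.0007,0.0645,0,0.06,0,0.5],
    [0,-0.0007,0.0645,0,0.06,0,0.5],
    [0,-0.0007,0.0645,0,0.06,0,0.5]
  ]
}}

```text
t: 18.9
tool_pos: [0.6743, -0.0033, 0.0269]
tcp_rot: [3.118, -0.315, 0.098]
ft_force: [-0.1, -0.1, 2.7]
finger_gap: 0.0528
grasp_force: 38.0
```

Run:
```python
from h import *
rnd(); board()
```

```text
wrist 9052 [[0.1393, -0.0073], [0.2112, 0.0716]] mid [0.1753 0.0321]
side 449 [[0.1296, -0.0116], [0.2098, 0.0567]] mid [0.1697 0.0226]
scene 448 [[0.1298, -0.0002], [0.2088, 0.0753]] mid [0.1693 0.0375]
tool [0.1714 0.0316] [ 0.67427339 -0.00332728  0.026674  ] [ 1.62401251 -1.03579267  3.00968361] 0.052637751752909835
[('side', 1, 556, np.float64(0.065)), ('side', -1, 546, np.float64(0.0567)), ('scene', 1, 468, np.float64(0.0645)), ('scene', -1, 484, np.float64(0.0565))]
```

Emit:
{"method": "jog_arm", "body": {
  "motion": [
    [0,0,-0.0012,0,0,0,0.5],
    [0,0,-0.0012,0,0,0,0.5],
    [0,0,-0.0012,0,0,0,0.36],
    [0,0,-0.0012,0,0,0,0.3],
    [0,0,-0.0012,0,0,0,0.15],
    [0,0,-0.0012,0,0,0,0],
    [0,0,-0.0012,0,0,0,0],
    [0,0,-0.0012,0,0,0,0],
    [0,0,-0.02,0,0,0,0],
    [0,0,-0.06,0,0,0,0],
    [0,0,-0.11,0,0,0,0],
    [0,0,-0.16,0,0,0,0],
    [0,0,-0.16,0,0,0,0],
    [0,0,-0.16,0,0,0,0]
  ]
}}

```text
t: 20.9
tool_pos: [0.6637, -0.0012, 0.1862]
tcp_rot: [3.118, -0.315, 0.095]
ft_force: [-0.1, -0.3, -1.4]
finger_gap: 0.0852
grasp_force: 0.0
```

Run:
```python
from h import *
rnd(); board(); c=disc(.673,-.003,.0865,.027,save="pics/w7.png"); print((c-np.array([.5,0]))@np.stack([B[:2],[.2,.98]],1))
go([.399,-.2685,.19])
```

```text
wrist 3764 [[0.1298, -0.0075], [0.21, 0.0723]] mid [0.1699 0.0324]
side 462 [[0.1286, -0.0118], [0.2097, 0.056]] mid [0.1692 0.0221]
scene 528 [[0.1297, -0.0064], [0.2082, 0.0746]] mid [0.1689 0.0341]
tool [0.1595 0.0314] [ 0.6625687  -0.0011278   0.18321548] [-1.06253613 -0.09376445 -0.45685583] 0.08522440921798163
[('side', 1, 589, np.float64(0.067)), ('side', -1, 548, np.float64(0.0551)), ('scene', 1, 560, np.float64(0.0666)), ('scene', -1, 494, np.float64(0.0548))]
wrist [ 288  190   66   65 3112] [ 0.6711 -0.0026  0.0867] circ [670.3  -2.6] 26.7
[0.16741922 0.0314826 ]
t 21.2 at [ 0.663  -0.0012  0.1837] shift [-0.2045  0.3147 -0.018 ] turn [ 0.0002 -0.0574  0.0001]
```

View pics/w7.png

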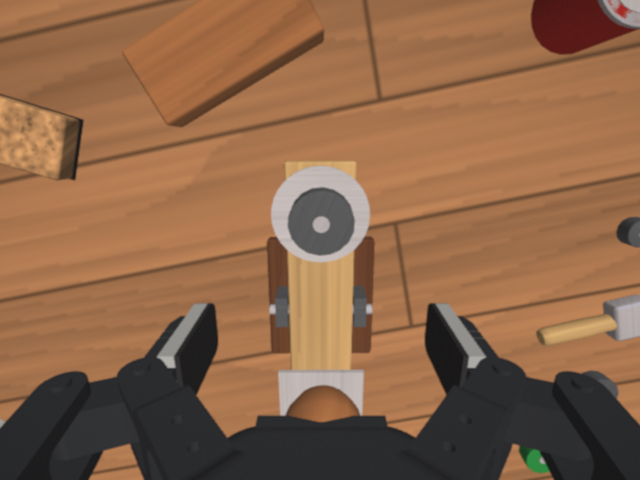

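The view shows the large disc (321,222) concentric on the round plate (320,215). Next is the medium weight.

Emit:
{"method": "jog_arm", "body": {
  "motion": [
    [-0.01,0.02,-0.018,0,-0.03,0,0],
    [-0.035,0.06,-0.018,0,-0.057,0,0],
    [-0.065,0.1,-0.018,0,-0.057,0,0],
    [-0.095,0.15,-0.018,0,-0.057,0,0],
    [-0.125,0.195,-0.018,0,-0.057,0,0],
    [-0.155,0.24,-0.018,0,-0.057,0,0],
    [-0.18,0.28,-0.018,0,-0.057,0,0],
    [-0.2,0.308,-0.018,0,-0.057,0,0],
    [-0.2045,0.3147,-0.018,0,-0.057,0,0],
    [-0.2045,0.3147,-0.018,0,-0.057,0,0],
    [-0.2045,0.3147,-0.018,0,-0.057,0,0]
  ]
}}

```text
t: 22.58
tool_pos: [0.4004, -0.2679, 0.1909]
tcp_rot: [-3.126, 0.313, -0.005]
ft_force: [-0.1, 0.0, 0.4]
finger_gap: 0.0855
grasp_force: 0.0
```

Run:
```python
from h import *
c=disc(.399,-.2685,.0178,.021,save="pics/w8.png"); go([c[0],c[1],-.040])
```

```text
wrist [ 302  187   41   40 1201] [ 0.3996 -0.2685  0.0179] circ [ 399.1 -268.4] 20.6
t 22.62 at [ 0.4005 -0.2678  0.191 ] shift [-0.002   0.0009  0.231 ] turn [-0.0004 -0.003   0.0017]
```

View pics/w8.png

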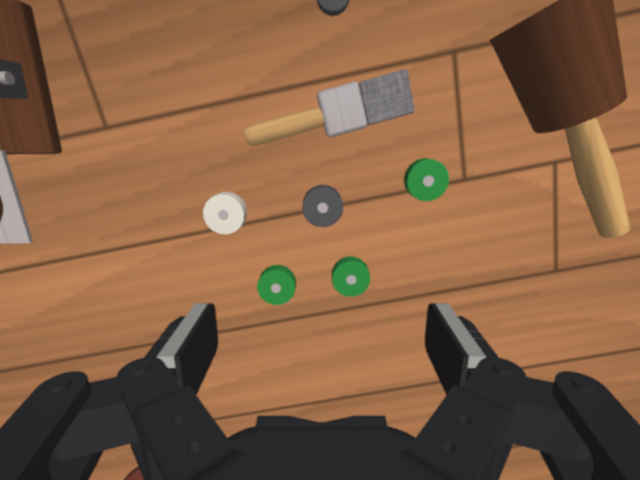

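The medium weight is at (322,206), with its neighbours about 100 mm away, so the fingers have room.

Emit:
{"method": "jog_arm", "body": {
  "motion": [
    [-0.002,0.001,0.05,0,-0.003,0,0],
    [-0.002,0.001,0.1,0,-0.003,0,0],
    [-0.002,0.001,0.15,0,-0.003,0,0],
    [-0.002,0.001,0.2,0,-0.003,0,0],
    [-0.002,0.001,0.22,0,-0.003,0,0],
    [-0.002,0.001,0.2295,0,-0.003,0,0],
    [-0.002,0.001,0.2295,0,-0.003,0,0],
    [-0.002,0.001,0.2295,0,-0.003,0,0.3],
    [-0.002,0.001,0.2295,0,-0.003,0,0.45],
    [-0.002,0.001,0.2295,0,-0.003,0,0.6],
    [-0.002,0.001,0.2295,0,-0.003,0,0.65],
    [-0.002,0.001,0.2295,0,-0.003,0,0.65],
    [-0.002,0.001,0.2295,0,-0.003,0,0.65]
  ],
  "force": 30
}}

```text
t: 24.25
tool_pos: [0.3991, -0.27, -0.0373]
tcp_rot: [3.125, -0.316, 0.002]
ft_force: [-0.6, 0.6, 5.3]
finger_gap: 0.0409
grasp_force: 30.5
```

Run:
```python
from h import *
s=sense(); print(s["finger_gap"],s["ft_force"],s["grasp_force"]); go([.672,-.003,.12],.0)
```

```text
0.040877541866524765 [-0.55900187  0.59145326  5.29876176] 30.459149479866028
t 24.25 at [ 0.3991 -0.27   -0.0373] shift [ 0.2143 -0.3161 -0.1572] turn [ 0.0009 -0.0017  0.    ]
```

Emit:
{"method": "jog_arm", "body": {
  "motion": [
    [0,0,-0.01,0,0,0,0.65],
    [0,0,-0.04,0,0,0,0.65],
    [0,0,-0.1,0,0,0,0.65],
    [0,0,-0.15,0,0,0,0.65],
    [0.02,-0.03,-0.157,0,0,0,0.65],
    [0.05,-0.074,-0.157,0,0,0,0.65],
    [0.08,-0.118,-0.157,0,0,0,0.65],
    [0.11,-0.162,-0.157,0,0,0,0.65],
    [0.14,-0.206,-0.157,0,0,0,0.65],
    [0.17,-0.25,-0.157,0,0,0,0.65],
    [0.195,-0.288,-0.157,0,0,0,0.65],
    [0.21,-0.31,-0.157,0,0,0,0.65],
    [0.2143,-0.3161,-0.157,0,0,0,0.65],
    [0.2143,-0.3161,-0.157,0,0,0,0.65],
    [0.2143,-0.3161,-0.157,0,0,0,0.65]
  ]
}}

```text
t: 26.12
tool_pos: [0.6706, -0.0033, 0.1184]
tcp_rot: [3.125, -0.317, -0.001]
ft_force: [0.1, -0.2, -1.7]
finger_gap: 0.0406
grasp_force: 30.7
```

```bash
cat >> h.py <<'E'
def held(r):
    "held disc in the tool frame: x of its axis (from front edge), top and bottom z"
    s=sense(); im,w=cloud("wrist"); R=Ro.from_rotvec(s["tcp_rot"]).as_matrix(); q=(w-s["tool_pos"])@R
    m=(im.max(2)<135)&(np.abs(q[...,1])<r*.7)&(np.abs(q[...,0])<r+.008)&(q[...,2]<-.03)&(q[...,2]>-.085)
    p=q[m]; t=p[p[:,2]<np.percentile(p[:,2],5)+.004]
    print("held",m.sum(),"x",np.percentile(t[:,0],[.5,99.5]).round(4),"z",np.percentile(p[:,2],[.5,50,99.5]).round(4),s["finger_gap"],s["tool_pos"])
E
python3 - <<'E'
from h import *
held(.021); rnd(); c=disc(.672,-.003,.0865,.027,"scene");disc(.672,-.003,.0865,.027,"side"); board()
E
```

```text
held 6682 x [-0.0197  0.0202] z [-0.0564 -0.0549 -0.0389] 0.04058011978150326 [ 0.6706381  -0.00328256  0.11843128]
wrist 5225 [[0.1415, -0.0078], [0.2104, 0.0722]] mid [0.176  0.0322]
side 458 [[0.1287, -0.0114], [0.2095, 0.0561]] mid [0.1691 0.0223]
scene 508 [[0.1297, -0.0015], [0.2087, 0.0742]] mid [0.1692 0.0363]
tool [0.1682 0.0312] [ 0.67103694 -0.00305351  0.1186371 ] [ 0.23777255 -0.76270136 -0.9198625 ] 0.04050929642705312
scene [233 263  25  22 327] [0.6708 0.0042 0.0859] circ [6.696e+02 5.000e-01] 26.8
side [393 217  29  18 390] [ 0.6689 -0.0077  0.0862] circ [669.7  -5.9] 27.8
[('side', 1, 583, np.float64(0.067)), ('side', -1, 550, np.float64(0.0549)), ('scene', 1, 539, np.float64(0.0667)), ('scene', -1, 491, np.float64(0.0551))]
```

Emit:
{"method": "jog_arm", "body": {
  "motion": [
    [0.0015,0,0.02,0,0.03,0,0.65],
    [0.0015,0,0.045,0,0.06,0,0.65],
    [0.0015,0,0.06,0,0.06,0,0.65],
    [0.0015,0,0.066,0,0.06,0,0.65],
    [0.0015,0,0.068,0,0.06,0,0.65],
    [0.0015,0,0.069,0,0.06,0,0.65],
    [0.0015,0,0.069,0,0.06,0,0.65],
    [0.0015,0,0.069,0,0.06,0,0.65]
  ]
}}

```text
t: 27.52
tool_pos: [0.6733, -0.0027, 0.0501]
tcp_rot: [3.118, -0.315, 0.095]
ft_force: [0.2, 0.4, -0.4]
finger_gap: 0.0404
grasp_force: 30.7
```

Run:
```python
from h import *
rnd(); board()
```

```text
wrist 7991 [[0.1628, -0.0082], [0.2107, 0.0723]] mid [0.1868 0.0321]
side 456 [[0.1288, -0.0112], [0.2097, 0.0549]] mid [0.1692 0.0218]
scene 495 [[0.1297, -0.001], [0.2083, 0.0745]] mid [0.169  0.0368]
tool [0.17   0.0319] [ 0.67300148 -0.00271148  0.04975973] [ 0.14182531 -0.01969149 -1.29310195] 0.04053738833199309
[('side', 1, 589, np.float64(0.0671)), ('side', -1, 544, np.float64(0.055)), ('scene', 1, 527, np.float64(0.0667)), ('scene', -1, 492, np.float64(0.0551))]
```

Emit:
{"method": "jog_arm", "body": {
  "motion": [
    [0,0,0.001,0,0,0,0.65],
    [0,0,0.002,0,0,0,0.65],
    [0,0,0.003,0,0,0,0.65],
    [0,0,0.003,0,0,0,0.65],
    [0,0,0.003,0,0,0,0.65]
  ]
}}

```text
t: 28.4
tool_pos: [0.6732, -0.0027, 0.0466]
tcp_rot: [3.118, -0.315, 0.094]
ft_force: [0.6, -0.6, 0.8]
finger_gap: 0.0407
grasp_force: 30.9
```

Run:
```python
from h import *
s=sense(); print(s["ft_force"],s["tool_pos"],s["finger_gap"]); board()
```

```text
[ 0.62830211 -0.64827087  0.80798848] [ 0.6731506  -0.0027306   0.04662512] 0.040694350330371415
[('side', 1, 635, np.float64(0.0632)), ('side', -1, 540, np.float64(0.0584)), ('scene', 1, 553, np.float64(0.0628)), ('scene', -1, 481, np.float64(0.0584))]
```

Emit:
{"method": "jog_arm", "body": {
  "motion": [
    [0.0004,0,-0.0005,0,-0.015,0,0.65],
    [0.0004,0,-0.0005,0,-0.03,0,0.65],
    [0.0004,0,-0.0005,0,-0.03,0,0.65],
    [0.0004,0,-0.0005,0,-0.03,0,0.5],
    [0.0004,0,-0.0005,0,-0.03,0,0.42],
    [0.0004,0,-0.0005,0,-0.03,0,0.3],
    [0.0004,0,-0.0005,0,-0.03,0,0.15],
    [0.0004,0,-0.0005,0,-0.03,0,0],
    [0.0004,0,-0.0005,0,-0.03,0,0],
    [0.0004,0,-0.0005,0,-0.03,0,0],
    [0.0004,0,-0.02,0,-0.03,0,0],
    [0.0004,0,-0.06,0,-0.03,0,0],
    [0.0004,0,-0.11,0,-0.03,0,0],
    [0.0004,0,-0.15,0,-0.03,0,0],
    [0.0004,0,-0.15,0,-0.03,0,0],
    [0.0004,0,-0.15,0,-0.03,0,0],
    [0.0004,0,-0.15,0,-0.03,0,0]
  ]
}}

```text
t: 30.62
tool_pos: [0.6636, -0.0009, 0.1943]
tcp_rot: [3.122, -0.315, 0.042]
ft_force: [0.9, 0.4, -0.4]
finger_gap: 0.0856
grasp_force: 0.0
```

Run:
```python
from h import *
board(); M=np.stack([B[:2],[.2,.98]],1)
im,w=cloud("wrist"); cv2.imwrite("pics/w9.png",im)
for a,b,r in((.079,.0905,.03),(.097,.109,.024)):
    m=(w[...,2]>a)&(w[...,2]<b)&(np.hypot(w[...,0]-.672,w[...,1]+.003)<r+.005)&(im.max(2)<150); p=w[m]
    c,rad=cv2.minEnclosingCircle((p[:,:2]*1000).astype(np.float32)); print(m.sum(),p.mean(0).round(4),c,rad,(np.array(c)/1000-[.5,0])@M)
go([.581,-.314,.19])
```

```text
[('side', 1, 599, np.float64(0.0658)), ('side', -1, 548, np.float64(0.0558)), ('scene', 1, 534, np.float64(0.0658)), ('scene', -1, 489, np.float64(0.0559))]
916 [ 0.6809 -0.0059  0.0859] (670.4882202148438, -2.4617667198181152) 26.880962371826172 [0.16753731 0.03168511]
2049 [ 0.6713 -0.0021  0.1036] (670.4276123046875, -1.849751591682434) 20.944366455078125 [0.16735554 0.03227277]
t 30.77 at [ 0.6639 -0.001   0.1946] shift [-0.0188  0.3233  0.0042] turn [ 0.0002 -0.0274  0.    ]
```

View pics/w9.png

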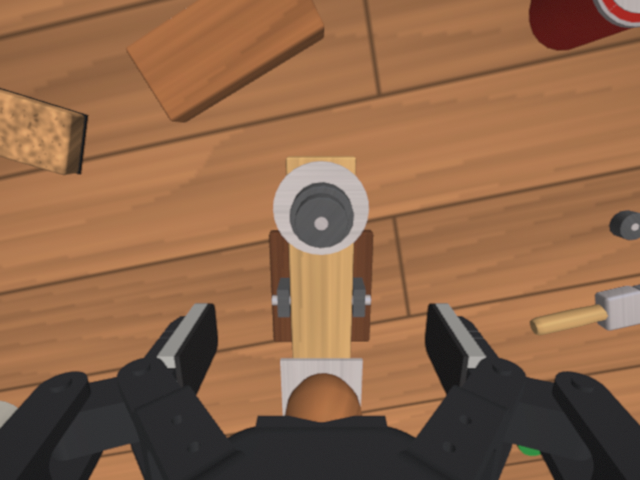

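The medium disc (321,218) sits centred on the large one. Next is the small weight.

Emit:
{"method": "jog_arm", "body": {
  "motion": [
    [0,0.03,0.004,0,-0.027,0,0],
    [-0.004,0.075,0.004,0,-0.027,0,0],
    [-0.007,0.12,0.004,0,-0.027,0,0],
    [-0.01,0.17,0.004,0,-0.027,0,0],
    [-0.013,0.22,0.004,0,-0.027,0,0],
    [-0.016,0.27,0.004,0,-0.027,0,0],
    [-0.018,0.31,0.004,0,-0.027,0,0],
    [-0.0188,0.3233,0.004,0,-0.027,0,0],
    [-0.0188,0.3233,0.004,0,-0.027,0,0],
    [-0.0188,0.3233,0.004,0,-0.027,0,0]
  ]
}}

```text
t: 32.02
tool_pos: [0.5821, -0.3127, 0.1914]
tcp_rot: [-3.125, 0.313, -0.004]
ft_force: [-0.4, 0.9, -1.3]
finger_gap: 0.0853
grasp_force: 0.0
```

Run:
```python
from h import *
c=disc(.581,-.314,.0158,.015); go([c[0],c[1],-.039])
im,w=cloud("wrist"); m=(w[...,2]>.008)&(np.hypot(w[...,0]-c[0],w[...,1]-c[1])<.08)&(np.hypot(w[...,0]-c[0],w[...,1]-c[1])>.02); print("near",m.sum(),w[m].min(0) if m.any() else "",w[m].max(0) if m.any() else "")
```

```text
wrist [309 192  29  28 590] [ 0.5817 -0.3144  0.0158] circ [ 581.2 -314.3] 14.6
t 32.08 at [ 0.5822 -0.3126  0.1916] shift [-0.0013  0.0019  0.2306] turn [-0.0005 -0.0028  0.0017]
near 50571 [ 0.50127895 -0.38835542  0.00837658] [ 0.60938865 -0.24028466  0.32599962]
```

Emit:
{"method": "jog_arm", "body": {
  "motion": [
    [-0.0013,0.0019,0.05,0,-0.003,0,0],
    [-0.0013,0.0019,0.1,0,-0.003,0,0],
    [-0.0013,0.0019,0.15,0,-0.003,0,0],
    [-0.0013,0.0019,0.2,0,-0.003,0,0],
    [-0.0013,0.0019,0.22,0,-0.003,0,0],
    [-0.0013,0.0019,0.2295,0,-0.003,0,0],
    [-0.0013,0.0019,0.2295,0,-0.003,0,0],
    [-0.0013,0.0019,0.2295,0,-0.003,0,0.3],
    [-0.0013,0.0019,0.2295,0,-0.003,0,0.5],
    [-0.0013,0.0019,0.2295,0,-0.003,0,0.65],
    [-0.0013,0.0019,0.2295,0,-0.003,0,0.75],
    [-0.0013,0.0019,0.2295,0,-0.003,0,0.8],
    [-0.0013,0.0019,0.2295,0,-0.003,0,0.8],
    [-0.0013,0.0019,0.2295,0,-0.003,0,0.8]
  ],
  "force": 25
}}

```text
t: 33.88
tool_pos: [0.5813, -0.3162, -0.0368]
tcp_rot: [3.125, -0.315, 0.002]
ft_force: [-0.7, 0.3, 5.4]
finger_gap: 0.0289
grasp_force: 24.9
```

Run:
```python
from h import *
s=sense(); print(s["finger_gap"],s["ft_force"],s["grasp_force"]); go([.671,-.0022,.13])
```

```text
0.028860130170969577 [-0.65841931  0.27849804  5.36890862] 24.898892641067505
t 33.88 at [ 0.5813 -0.3162 -0.0368] shift [ 0.0253 -0.3255 -0.1669] turn [ 0.0005 -0.0011  0.0002]
```

Emit:
{"method": "jog_arm", "body": {
  "motion": [
    [0,0,-0.01,0,0,0,0.8],
    [0,0,-0.04,0,0,0,0.8],
    [0,0,-0.1,0,0,0,0.8],
    [0,0,-0.155,0,0,0,0.8],
    [0,-0.03,-0.167,0,0,0,0.8],
    [0.005,-0.08,-0.167,0,0,0,0.8],
    [0.01,-0.13,-0.167,0,0,0,0.8],
    [0.014,-0.18,-0.167,0,0,0,0.8],
    [0.018,-0.23,-0.167,0,0,0,0.8],
    [0.022,-0.28,-0.167,0,0,0,0.8],
    [0.025,-0.315,-0.167,0,0,0,0.8],
    [0.0253,-0.3255,-0.167,0,0,0,0.8],
    [0.0253,-0.3255,-0.167,0,0,0,0.8],
    [0.0253,-0.3255,-0.167,0,0,0,0.8]
  ]
}}

```text
t: 35.62
tool_pos: [0.6703, -0.0032, 0.1291]
tcp_rot: [3.125, -0.318, -0.001]
ft_force: [-1.0, 0.3, 0.2]
finger_gap: 0.0288
grasp_force: 24.8
```

Run:
```python
from h import *
held(.015); board()
for n in("side","scene"): disc(.6705,-.002,.1036,.021,n)
s=sense(); print("tool",((s["tool_pos"]-np.array([.5,0,0]))@np.stack([B,[.2,.98,0]],1)).round(4))
```

```text
held 3435 x [-0.014  0.014] z [-0.054  -0.0524 -0.0382] 0.028767792062457255 [ 0.67027682 -0.00321135  0.12907828]
[('side', 1, 595, np.float64(0.066)), ('side', -1, 536, np.float64(0.0559)), ('scene', 1, 543, np.float64(0.0654)), ('scene', -1, 484, np.float64(0.0559))]
side [397 211  23  15 248] [ 0.6687 -0.0071  0.1032] circ [668.9  -5.6] 21.8
scene [234 262  20  18 229] [0.6711 0.0026 0.103 ] circ [670.7   1.3] 21.0
tool [0.1676 0.0314]
```

Emit:
{"method": "jog_arm", "body": {
  "motion": [
    [0.0017,-0.0006,0.02,0,0.03,0,0.8],
    [0.0017,-0.0006,0.04,0,0.05,0,0.8],
    [0.0017,-0.0006,0.054,0,0.05,0,0.8],
    [0.0017,-0.0006,0.059,0,0.05,0,0.8],
    [0.0017,-0.0006,0.061,0,0.05,0,0.8],
    [0.0017,-0.0006,0.0615,0,0.05,0,0.8],
    [0.0017,-0.0006,0.0615,0,0.05,0,0.8]
  ]
}}

```text
t: 36.75
tool_pos: [0.6729, -0.0017, 0.0685]
tcp_rot: [3.12, -0.315, 0.08]
ft_force: [0.6, 0.5, -0.5]
finger_gap: 0.0289
grasp_force: 24.8
```

Run:
```python
from h import *
s=sense(); print(s["ft_force"],s["tool_pos"],s["finger_gap"],((s["tool_pos"]-np.array([.5,0,0]))@np.stack([B,[.2,.98,0]],1)).round(4)); board()
```

```text
[ 0.64952211  0.47999916 -0.46782927] [ 0.67293391 -0.00170684  0.06849987] 0.02891871743878082 [0.1698 0.0329]
[('side', 1, 599, np.float64(0.066)), ('side', -1, 540, np.float64(0.0558)), ('scene', 1, 537, np.float64(0.0656)), ('scene', -1, 484, np.float64(0.0558))]
```

Emit:
{"method": "jog_arm", "body": {
  "motion": [
    [-0.0003,0.0006,0.001,0,0,0,0.8],
    [-0.0003,0.0006,0.002,0,0,0,0.8],
    [-0.0003,0.0006,0.003,0,0,0,0.8],
    [-0.0003,0.0006,0.003,0,0,0,0.8],
    [-0.0003,0.0006,0.003,0,0,0,0.8]
  ]
}}

```text
t: 37.48
tool_pos: [0.672, -0.0022, 0.0646]
tcp_rot: [3.12, -0.315, 0.078]
ft_force: [-0.2, 1.3, 0.2]
finger_gap: 0.0291
grasp_force: 24.9
```

Run:
```python
from h import *
s=sense(); print(s["ft_force"],s["tool_pos"],s["finger_gap"],((s["tool_pos"]-np.array([.5,0,0]))@np.stack([B,[.2,.98,0]],1)).round(4)); board()
```

```text
[-0.16139879  1.25458006  0.16565079] [ 0.67199484 -0.00221173  0.06459593] 0.029091703020979093 [0.169  0.0322]
[('side', 1, 634, np.float64(0.0631)), ('side', -1, 551, np.float64(0.0586)), ('scene', 1, 558, np.float64(0.0627)), ('scene', -1, 484, np.float64(0.0585))]
```

Emit:
{"method": "jog_arm", "body": {
  "motion": [
    [0.0005,0,0.0005,0,-0.025,0,0.8],
    [0.001,0,0.001,0,-0.04,0,0.8],
    [0.0011,0,0.0018,0,-0.05,0,0.8],
    [0.0011,0,0.0018,0,-0.05,0,0.8],
    [0.0011,0,0.0018,0,-0.05,0,0.8],
    [0.0011,0,0.0018,0,-0.05,0,0.68],
    [0.0011,0,0.0018,0,-0.05,0,0.6],
    [0.0011,0,0.0018,0,-0.05,0,0.4],
    [0.0011,0,0.0018,0,-0.05,0,0.2],
    [0.0011,0,0.0018,0,-0.05,0,0],
    [0.0011,0,0.0018,0,-0.05,0,0],
    [0.0011,0,0.0018,0,-0.05,0,0],
    [0.0011,0,-0.02,0,-0.05,0,0],
    [0.0011,0,-0.06,0,-0.05,0,0],
    [0.0011,0,-0.11,0,-0.05,0,0],
    [0.0011,0,-0.15,0,-0.05,0,0],
    [0.0011,0,-0.15,0,-0.05,0,0],
    [0.0011,0,-0.15,0,-0.05,0,0],
    [0.0011,0,-0.15,0,-0.05,0,0],
    [0.0011,0,-0.15,0,-0.05,0,0]
  ]
}}

```text
t: 40.08
tool_pos: [0.6651, -0.0009, 0.2128]
tcp_rot: [-3.126, 0.316, 0.004]
ft_force: [-0.5, 0.1, -0.2]
finger_gap: 0.0856
grasp_force: 0.0
```

Run:
```python
from h import *
board(); M=np.stack([B[:2],[.2,.98]],1)
im,w=cloud("wrist"); cv2.imwrite("pics/w10.png",im)
for a,b,r in((.076,.0875,.03),(.093,.104,.024),(.11,.122,.018)):
    m=(w[...,2]>a)&(w[...,2]<b)&(np.hypot(w[...,0]-.672,w[...,1]+.003)<r+.005)&(im.max(2)<150); p=w[m]
    c,rad=cv2.minEnclosingCircle((p[:,:2]*1000).astype(np.float32)); print(m.sum(),p.mean(0).round(4),rad,(np.array(c)/1000-[.5,0])@M)
rnd()
a,ws=cloud("side"); cv2.imwrite("pics/s10.png",cv2.resize(a[120:300,230:470],None,fx=3,fy=3))
```

```text
[('side', 1, 648, np.float64(0.0621)), ('side', -1, 548, np.float64(0.0595)), ('scene', 1, 566, np.float64(0.062)), ('scene', -1, 484, np.float64(0.0592))]
840 [ 0.6803 -0.0056  0.0818] 27.007179260253906 [0.16890153 0.03151808]
778 [ 0.6783 -0.004   0.0996] 20.92819595336914 [0.16931722 0.03228282]
1009 [ 0.6732 -0.0021  0.1157] 14.913054466247559 [0.16934481 0.03256433]
wrist 3227 [[0.1312, -0.0074], [0.2113, 0.0723]] mid [0.1712 0.0324]
side 456 [[0.1306, -0.011], [0.2104, 0.0557]] mid [0.1705 0.0223]
scene 506 [[0.1305, -0.0023], [0.2095, 0.0746]] mid [0.17   0.0362]
tool [0.1626 0.0322] [ 0.66578967 -0.00094143  0.21433571] [-0.39454421 -0.33646892 -0.38841194] 0.08549380974878473
```

View pics/s10.png

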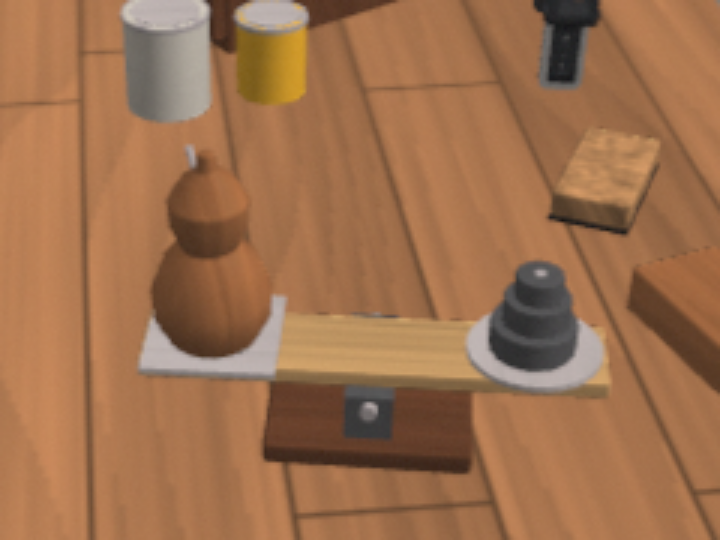

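The side view shows the three-disc stack centred on the round plate (540,320) and the gourd upright (210,260). I'll wait for the board to settle.

Emit:
{"method": "jog_arm", "body": {
  "motion": [
    [0,0,-0.03,0,0,0,0],
    [0,0,-0.05,0,0,0,0],
    [0,0,-0.05,0,0,0,0],
    [0,0,-0.05,0,0,0,0],
    [0,0,-0.05,0,0,0,0],
    [0,0,-0.05,0,0,0,0],
    [0,0,-0.05,0,0,0,0],
    [0,0,-0.05,0,0,0,0],
    [0,0,-0.05,0,0,0,0],
    [0,0,-0.05,0,0,0,0],
    [0,0,-0.05,0,0,0,0],
    [0,0,-0.05,0,0,0,0],
    [0,0,-0.05,0,0,0,0],
    [0,0,-0.05,0,0,0,0],
    [0,0,-0.05,0,0,0,0],
    [0,0,-0.05,0,0,0,0],
    [0,0,-0.05,0,0,0,0],
    [0,0,-0.05,0,0,0,0]
  ]
}}

```text
t: 42.68
tool_pos: [0.6658, -0.001, 0.2646]
tcp_rot: [3.126, -0.316, 0.0]
ft_force: [-0.1, 0.2, -0.1]
finger_gap: 0.0852
grasp_force: 0.0
```

Run:
```python
from h import *
board()
# same measure on the empty board at the start, and the board slope by a plane fit
for f in("side","scene"):
    im0=cv2.imread(f"pics/{f}0.png"); w0=np.load(f+"0.npy"); im1,w1=cloud(f)
    for im,w in((im0,w0),(im1,w1)):
        sat=im.astype(int).max(2)-im.min(2); u=w@B-.5*.98-.08; l=w@np.array([.2,.98,0])-.13
        u=(w-np.array([.5755,.0163,0]))@B; l=(w-np.array([.5755,.0163,0]))@np.array([.2,.98,0])
        m=(w[...,2]>.045)&(w[...,2]<.057)&(np.abs(u)<.05)&(np.abs(l)<.027)
        pm=(sat<40)&(im.min(2)>110)&(w[...,2]>.05)&(w[...,2]<.075)&(np.abs(l)<.042)
        r=w[pm&(np.abs(u-.1)<.042)][:,2]; q=w[pm&(np.abs(u+.1)<.042)][:,2]
        print(f,m.sum(),np.polyfit(u[m],w[m][:,2],1).round(4),"plates",np.median(r).round(4),np.median(q).round(4))
im,w=cloud("scene"); m=(w[...,2]>.063)&(w[...,2]<.21)&(np.hypot(w[...,0]-.478,w[...,1]-.037)<.06)
p=w[m]
for a,b in((.08,.1),(.145,.165),(.17,.2)):
    for n in("scene","side"):
        im,w=cloud(n) ; m=(w[...,2]>a)&(w[...,2]<b)&(np.hypot(w[...,0]-.478,w[...,1]-.037)<.06); p=w[m]
        pr=(p-np.array([.5,0,0]))@np.stack([B,[.2,.98,0]],1); e=np.percentile(pr,[1,99],axis=0); print(n,a,e.mean(0).round(4),p[:,2].max().round(4))
```

```text
[('side', 1, 651, np.float64(0.062)), ('side', -1, 553, np.float64(0.0596)), ('scene', 1, 566, np.float64(0.0617)), ('scene', -1, 477, np.float64(0.0592))]
side 578 [0.0017 0.056 ] plates 0.0608 0.0605
side 566 [0.0041 0.0559] plates 0.0616 0.0596
scene 649 [0.0005 0.055 ] plates 0.0605 0.06
scene 606 [0.0081 0.0551] plates 0.0615 0.0595
scene 0.08 [-0.0291  0.0416] 0.1
side 0.08 [-0.0282  0.0079] 0.0999
scene 0.145 [-0.0304  0.0344] 0.1649
side 0.145 [-0.0295  0.0165] 0.1649
scene 0.17 [-0.0309  0.0338] 0.1921
side 0.17 [-0.0298  0.0223] 0.19
```

```bash
python3 -c "
from plant import hand_in
print(hand_in())"
```

```text
the job is handed in; nothing more can be done
None
```

I stood the gourd upright in the middle of the square plate, then stacked the large, medium and small weights on the round plate. The discs are within about 1 mm of concentric, the board is level to about 0.008 rad (0.8 mm at the plates), and I handed the job in at about 43 s; no verdict came back.

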